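# Shift the catch tray and rock the tube feeder's gate over

## Robot

A 6-joint arm with a two-finger parallel gripper is mounted at the origin on the work surface. World frame = base frame: x ahead of the robot, y to its left, z up, the work surface at z = 0. Lengths are in m, angles in rad, forces in N, time in s.
With the tool pointing down it reaches from about 0.375 to 0.9 m from the base axis. Payload 3.1 kg.
Tool frame: the origin (TCP) lies midway between the tips of the shut fingers; the grasp point (between the pads) lies 19 mm behind it; z points along the fingers, y is the direction in which the jaws open and shut (so a half turn about z gives the same grasp; the last joint's range is limited). The gripper opens to 85 mm and grips with 20 to 120 N. Pads are 22 mm wide; open, the fingers measure 114 mm over their backs; the gripper's body (76 mm by 85 mm) begins 54 mm behind the grasp point. The pads swing forward as they close: fully open they stand 13 mm farther back than shut.
Start: joints at [1.099, 0.527, 1.433, -0, 1.181, -0.178], TCP at [0.181, 0.598, 0.231] pointing down, gripper open.
Joint ranges: [-3.08, 3.08], [-0.75, 2.2], [0.22, 2.44], [-1.43, 4.57], [0, 2.65], [-2.85, 2.85]. Speed limits (rad/s): [2.79, 2.79, 3.14, 3.14, 3.14, 3.14].

## Interface

Orientations are given as a unit quaternion [x, y, z, w].
In Python, from station import manip gives the robot as it stands. The module is installed in compiled form; this text tells all that it offers.
- The arm moves only by the tool drive_tool, never from a script. Its argument "deltas" is one flat list of numbers, 4 for each row, row after row: the shift along the tool's x, y, z in cm, then the turn about the tool's z in degrees. A call has 1 to 12 rows; each row is the pose to reach, as a shift and turn from the pose measured when the call began, along the tool's axes at that moment; what a row does not reach only later rows make up. A row lasts 1/10 s, in which the tool goes at most 50 mm and 8.59 degrees, less where a joint would pass 70% of its speed; a pose out of reach is approached as far as the arm can. A call with a gripper value outside its range is refused whole. "hand" is the finger opening in cm, from 0 to 8.54, set as the call begins (left out, the last holds). The fingers move at their own pace and stop on an object; "squeeze" is the grip in N (left out, the last holds). Time passes only in rows, so rows that repeat a pose let the fingers close. It gives the time, the measured TCP pose, the force and the opening at its end, in the units of the state.
- manip.sense(): the state, without advancing time (a new reading comes with each control period).
- manip.snapshot(name): name is "scene" or "top" or "wrist"; returns a dict with "frame" (480x640x3 uint8, red, green, blue), "depth" (480x640 float32, m along the optical axis (not along the pixel's ray), 0 where there is no reading), "fx", "fy", "cx", "cy" (pixels), "R" (3x3) and "t" (3): a world point X has camera coordinates R X + t. Camera axes: x right, y down, z forward; pixel columns grow to the right and rows downward; lengths in m; the calibration is good to about 2 mm. A picture is of the moment at which its call begins.
- manip.sign_off(): hands the job in, once; it reports no verdict.
The state is a dict: "t": time; "q": joint angles; "qd": joint speeds; "tau": joint torques, N m; "tcp_pos": TCP position; "tool_rot": TCP orientation; "force": force on the tool from outside, world axes, zero at the start; "ft_torque": the same for the moment, N m; "finger_gap": opening from 0.0 (shut) to 1.0 (fully open).
Only numpy, scipy, OpenCV 4.12 (cv2) and the standard library are available. Lean on these libraries where they do the work, as an engineer would, in place of code of your own. Each camera call takes 0.05 s, during which the arm holds its last target.

## Task

One lane of the tube feeder has run empty. Slide the steel catch tray along the bench until it stands square under the mouth of the loaded lane, close up to the feeder's front; then rock the seesaw gate over its pivot to its other stop, so that the three waiting tubes roll down into the tray by themselves. Only push with the fingertips: do not lift or tip the tray, do not touch the tubes, let none fall on the bench, and leave the other things where they are.

Things in the scene. Friction and masses are not known exactly. Their poses are not given: they have to be found in the camera images.
- feeder: white two-lane gravity tube feeder fixed on the bench, 230 by 216 mm. Origin on the bench, 100 mm behind the lane lips, mid-width. Its -x is the front: lanes fall 9 deg to it and end in open lips 52 mm up. Lane centres at its y = +54 mm (loaded) and -54 mm (empty), each 98 mm wide. Flush under the lips is an upright front riser (face at its x = -102 mm, 46 mm high) that the tray stands against
- mouth (a point): middle of the lip of the loaded lane (feeder x = -100 mm, y = +54 mm, 52 mm above the bench)
- gate (a joint): tilt of the seesaw gate, rad, -0.28 to 0.28 (stops); pivot along feeder x, 122 mm up at its y = 0; beam along y at feeder x = -50 mm. Start -0.28: +y end down, its paddle shuts the loaded lane. +0.28: gone over, -y end down, loaded lane open. A 36 mm wide steel weight 34 to 62 mm above the pivot makes it top-heavy: past level it falls to its stop and stays. Under 1 N at a pad moves it
- high_pad (a point): centre of the upper face of the black finger pad on the gate's -y end (empty lane's side), 34 by 30 mm, 128 mm out from the pivot; up at the start, about 166 mm above the bench; about 95 mm when the gate has gone over
- low_pad (a point): centre of the upper face of the same pad on the gate's +y end, down at the start
- tray: loose open steel catch tray, 130 (its x) by 145 (its y) by 34 mm high outside, walls and floor 4 mm, 0.35 kg, slides with 1 to 4 N. Origin under its centre. Starts on the bench before the feeder, off to the empty lane's side (feeder -y). Home against the riser, in line with the loaded lane, its centre is at feeder x = -167, y = +54 mm, rear wall under the lip; 15 mm off still catches the tubes
- tube1: foremost of three loose frosted screw-cap sample tubes, cylinder 26 mm diameter by 86 mm long, about 32 g, lying across the loaded lane (axis along feeder y) against the gate's paddle; they roll. Origin at the tube's centre
- tube2: second tube in the lane, the same; origin at its centre
- tube3: third tube in the lane, the same; origin at its centre
- spare_tube: bystander: the same tube standing upright beside the feeder's -y side, behind the high pad; origin at its centre, 43 mm up
- beaker: bystander: glass beaker, 64 mm wide, 85 mm high, standing in front of the feeder on its +y side, beyond where the tray goes
- tape_roll: bystander: roll of tape lying flat, 68 mm wide, 24 mm high, beside the feeder's +y side
- reagent_bottle: bystander: glass bottle with blue cap, 70 mm wide, 140 mm high, on the bench well to the right
- tip_box: bystander: pipette tip box, 89 by 126 by 73 mm, on the bench well to the left
- spatula: bystander: flat double-ended steel lab spatula, 180 mm long, lying on the bench near the robot's left

How it is judged:
On the way, in this order (a step that is already met when the one before it is completed fails the run):
1. the tray stands under the loaded lane's mouth while the gate still holds the tubes (y of tray in the frame of feeder between 0.036 and 0.072 m and x of tray in the frame of feeder above -0.187 m and angle between the y axis of tray and the y axis of feeder, either way round below 0.15 rad and value of joint gate below -0.2 rad), for 0.2 s.
2. the gate has gone over its pivot to the other stop (value of joint gate above 0.22 rad), for 0.2 s.
At the end, for the whole second after the job is handed in: All three tubes lie at rest inside the tray; the tray stands flat on the bench under the loaded lane's mouth (within 18 mm sideways of the lane's centre line, within 20 mm of the feeder's front riser, square within 0.15 rad); the gate rests over on its other stop (joint above 0.22 rad) (x of tube1 in the frame of tray between -0.058 and 0.058 m and y of tube1 in the frame of tray between -0.065 and 0.065 m and z of each of tube1, tube2, tube3 in the frame of tray below 0.045 m and linear speed of each of tube1, tube2, tube3 below 0.03 m/s and x of tube2 in the frame of tray between -0.058 and 0.058 m and y of tube2 in the frame of tray between -0.065 and 0.065 m and x of tube3 in the frame of tray between -0.058 and 0.058 m and y of tube3 in the frame of tray between -0.065 and 0.065 m and y of tray in the frame of feeder between 0.036 and 0.072 m and x of tray in the frame of feeder above -0.187 m and angle between the y axis of tray and the y axis of feeder, either way round below 0.15 rad and height (world z) of tray below 0.006 m and angle between tray's own z axis and vertical below 0.05 rad and value of joint gate above 0.22 rad and linear speed of tray below 0.01 m/s); the robot touches nothing.
It fails at once if the tray is lifted or tipped (height (world z) of tray above 0.012 m or angle between tray's own z axis and vertical above 0.15 rad).
It fails at once if a tube is lifted or carried (height (world z) of any of tube1, tube2, tube3 above 0.125 m).
It fails at once if the robot touches a tube (contact force between any of the fingers, the arm and tube1 above 0.3 N or contact force between any of the fingers, the arm and tube2 above 0.3 N or contact force between any of the fingers, the arm and tube3 above 0.3 N).
It fails at once if a tube falls on the bench outside the tray ((height (world z) of tube1 below 0.03 m and not (x of tube1 in the frame of tray between -0.058 and 0.058 m and y of tube1 in the frame of tray between -0.065 and 0.065 m and z of tube1 in the frame of tray below 0.045 m)) or (height (world z) of tube2 below 0.03 m and not (x of tube2 in the frame of tray between -0.058 and 0.058 m and y of tube2 in the frame of tray between -0.065 and 0.065 m and z of tube2 in the frame of tray below 0.045 m)) or (height (world z) of tube3 below 0.03 m and not (x of tube3 in the frame of tray between -0.058 and 0.058 m and y of tube3 in the frame of tray between -0.065 and 0.065 m and z of tube3 in the frame of tray below 0.045 m))).
It fails at once if another thing on the bench is disturbed (distance of any of spare_tube, beaker, tape_roll, reagent_bottle, tip_box, spatula from where it was at the start of the episode above 0.02 m or angle between any of beaker, reagent_bottle, spare_tube's own z axis and vertical above 0.3 rad).
It also fails if it takes over 58 s, if anything falls off the work surface, if the arm or the gripper's body presses on something with over 40 N, if the wrist force passes 120 N, or if a joint passes its speed limit or range.

## Working session

There is one attempt and no reset: what is moved stays moved. The work goes in short steps, Python scripts to look and compute and a tool call to move; the robot and the scene stay as the last step left them, time stands still between calls to the robot, and variables do not carry over. Pictures are saved under pics/ and viewed, and the job is handed in when it is done.

Besides the shell and the picture viewer there is one more tool, called after ">>>" as a command line: name --argument value ..., lists and objects as JSON in quotes. drive_tool: Moves the arm, as the interface text tells. Its arguments: {"type":"object","properties":{"deltas":{"type":"array"},"hand":{"type":"number"},"squeeze":{"type":"number"}},"required":["deltas"]}

```bash
mkdir -p pics; cat > h.py <<'E'
import numpy as np, cv2
from station import manip
def snap(n,f):
    s=manip.snapshot(n); cv2.imwrite(f'pics/{f}.png',s['frame'][:,:,::-1]); np.savez(f'pics/{f}.npz',**s); return s
def pts(s):
    d=s['depth'];v,u=np.mgrid[0:480,0:640]
    P=np.stack([(u-s['cx'])/s['fx']*d,(v-s['cy'])/s['fy']*d,d],-1)
    return (P-s['t'])@s['R']
E
python3 - <<'E'
from h import *
for n in ('scene','top'): snap(n,n+'0')
s=manip.sense();print(s['t'],s['tcp_pos'],s['tool_rot'],s['force'],s['finger_gap'])
E
```

```text
0.1 [0.18065613 0.59762768 0.23042469] [ 1.46377400e-01  9.89228314e-01 -9.45400648e-04 -3.26553054e-04] [-0.41265864  0.14258951 -0.03095731] 1.0002855334087923
```

View pics/scene0.png

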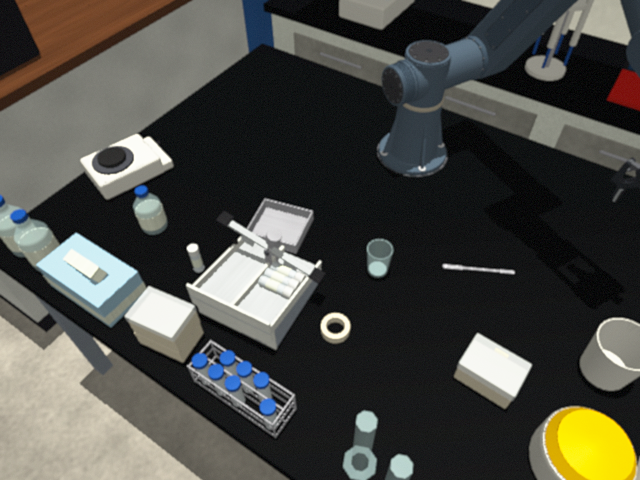

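View pics/top0.png

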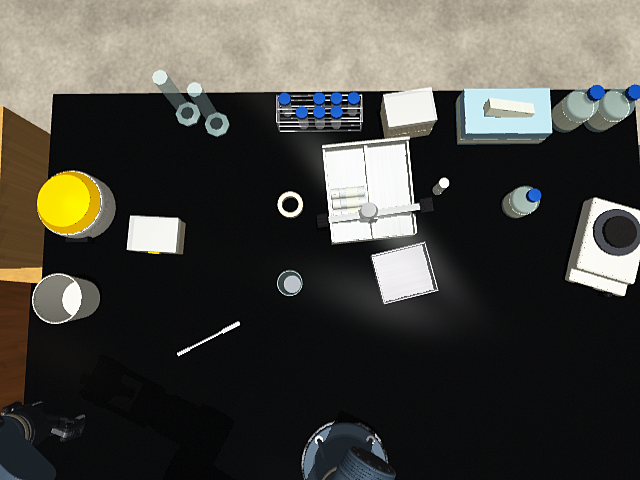

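The top view shows the feeder around (370,190), the tray at (405,272) slightly rotated, the beaker at (290,283) and the high pad at (427,204). Next I'll measure them.

```bash
python3 - <<'E'
from h import *
s=dict(np.load('pics/top0.npz'));P=pts(s);print(s['fx'],s['t'],s['R'].round(3).tolist())
for r in range(130,310,6):
    print(r,' '.join('%4d'%(1000*P[r,c,2]) for c in range(310,450,6)))
def box(m,n):
    m=m.astype(np.uint8);k,l,st,ce=cv2.connectedComponentsWithStats(m)
    for i in range(1,k):
        if st[i,4]>60:
            q=P[l==i];r=cv2.minAreaRect(q[:,:2].astype(np.float32)*1000);print(n,ce[i].round(),st[i,4],np.round(r[0]),np.round(r[1]),round(r[2],1),(q[:,2].min()*1000).round(),(q[:,2].max()*1000).round())
z=P[...,2]; R=(P[...,0]>.2)&(P[...,0]<.95)&(abs(P[...,1])<.4)&(s['depth']>0)
box(R&(z>.012),'all')
v,u=np.mgrid[0:480,0:640]
box(R&(z>.024)&(z<.045)&(v>235)&(u>350)&(u<450),'trayrim')
box(R&(z>.085)&(u>310)&(u<440)&(v>135)&(v<250),'gate')
E
```

```text
505.2860663970222 [0.04803777 0.56078407 1.27506321] [[-0.004, -1.0, -0.012], [-0.993, 0.006, -0.114], [0.114, 0.011, -0.993]]
130    6   10    8    2    7    4    6    8    8    1   -1    0    0   96   92   80   72   61   60   48   41    0    2    1
136   -6   -4   -3   -1   -4   -3    0   -4   -3   -1    1    1   -1   44   41   32   14   16    1    1   -6   -2   -2    0
142   -2    1   -1   -1   -1    1    0    0  125  124  124  123  121  115  111  108  113   -8    1    0    0   -4    0   -1
148   -3    1  125  117  110  107  103   95   88  104   82   88   80   82   85   81   95   -4   -4    0    0   -2    0   -4
154   -3   -1   -1   83   83   85   83   84   85   98   80   79   83   78   83   83   89    0    0    0    0   -2   -5   -1
160    0   -2   -2   84   83   82   80   80   82   86   78   78   78   84   79   81   81    0    0    0   -5   -5    0   -2
166    2    2    0   78   78   81   75   78   80   84   82   76   78   79   77   81   76    0   -5   -2   -3    0    1    0
172    1   -7    0   73   78   77   78   73   78   72   73   75   74   76   74   75   77   -3   -1   -4  
[... 2711 characters left out ...]
   -3   -3    3    5    3   -4   -2
all [205. 106.] 759 [885. 339.] [40. 50.] 27.2 12.0 239.0
all [378. 175.] 11334 [748. -85.] [280. 402.] 84.8 12.0 188.0
all [479. 115.] 2316 [ 885. -354.] [ 92. 123.] 89.9 12.0 129.0
all [320. 110.] 1976 [902.  60.] [224.  77.] 89.8 12.0 107.0
all [441. 186.] 154 [ 701. -252.] [24. 25.] 81.7 13.0 90.0
all [290. 204.] 321 [661. 139.] [66. 66.] 58.2 12.0 30.0
all [405. 272.] 472 [ 479. -156.] [130. 146.] 13.8 12.0 41.0
all [287. 282.] 263 [452. 134.] [61. 61.] 45.1 13.0 90.0
trayrim [405. 273.] 383 [ 479. -156.] [130. 146.] 13.8 24.0 41.0
gate [367. 156.] 1315 [720. -62.] [161. 216.] 5.5 85.0 134.0
gate [365. 207.] 1823 [647. -68.] [ 97. 276.] 4.1 85.0 188.0
```

```bash
python3 - <<'E'
from h import *
s=dict(np.load('pics/top0.npz'));P=pts(s);z=P[...,2]
v,u=np.mgrid[0:480,0:640]
# front lip: for each column, lowest row with z in 40..65
A=[]
for c in range(334,416,2):
    rr=[r for r in range(225,248) if .044<P[r,c,2]<.066]
    if rr: A.append(P[max(rr),c])
A=np.array(A);f=np.polyfit(A[:,1],A[:,0],1);print('lip x=a*y+b',f,np.std(A[:,0]-np.polyval(f,A[:,1])),A[[0,-1]])
f2=cv2.fitLine(A[:,:2].astype(np.float32),cv2.DIST_HUBER,0,.01,.01).ravel();print(f2)
for side in (-1,1):
    B=[]
    for r in range(150,236,2):
        cc=[c for c in range(316,420) if .05<P[r,c,2]<.135 ]
        if cc:
            B.append(P[r,cc[0] if side>0 else cc[-1]])
    B=np.array(B);f=cv2.fitLine(B[:,:2].astype(np.float32),cv2.DIST_HUBER,0,.01,.01).ravel();print('side',side,f, np.degrees(np.arctan2(f[1],f[0]))); print(B[::8].round(3).tolist())
m=(z>.155)&(u>416)&(u<440)&(v>190)&(v<215);print('high',P[m].mean(0),np.ptp(P[m],0),m.sum())
m=(z>.07)&(z<.11)&(u>312)&(u<326)&(v>205)&(v<235);print('low',P[m].mean(0),np.ptp(P[m],0),m.sum())
m=(z>.172)&(u>350)&(u<385);print('weight',P[m].mean(0),np.ptp(P[m],0))
img=cv2.imread('pics/top0.png')[125:315,270:450];cv2.imwrite('pics/c0.png',cv2.resize(img,None,fx=3.1,fy=3.1,interpolation=cv2.INTER_CUBIC))
E
```

```text
lip x=a*y+b [-0.0995703   0.56071926] 0.0010575488791572734 [[ 0.55737737  0.02332937  0.04666705]
 [ 0.57754312 -0.1791566   0.06072735]]
[ 0.10314513 -0.99466634  0.5712395  -0.10409089]
side -1 [ 0.9953616   0.0962041   0.6489289  -0.17579949] 5.520627
[[0.781, -0.162, 0.102], [0.741, -0.167, 0.099], [0.702, -0.172, 0.09], [0.663, -0.175, 0.085], [0.623, -0.18, 0.078], [0.584, -0.182, 0.072]]
side 1 [0.99535555 0.09626727 0.69581026 0.04315912] 5.524263
[[0.782, 0.052, 0.105], [0.742, 0.047, 0.1], [0.701, 0.043, 0.102], [0.663, 0.04, 0.09], [0.622, 0.063, 0.092], [0.584, 0.033, 0.076]]
high [ 0.62690742 -0.18801848  0.18214028] [0.23656731 0.23853951 1.17594514] 197
low [0.60657758 0.05561043 0.09376087] [0.03494222 0.02257874 0.01428899] 124
weight [ 0.19355949 -0.03430697  0.3410968 ] [0.56546233 0.10626301 1.15913373]
```

View pics/c0.png

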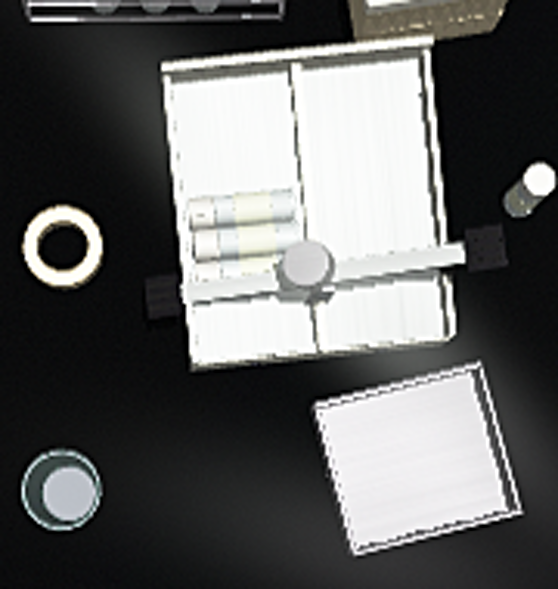

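```bash
cat >> h.py <<'E'
from scipy.spatial.transform import Rotation as Rn
e=np.array([.9953,.0966]);n=np.array([-.0966,.9953]);e/=np.hypot(*e);n/=np.hypot(*n)
YAW=np.degrees(np.arctan2(e[1],e[0]))
def w(fx,fy,z): 
    p=(fx+.659)*e+(fy-.131)*n; return np.array([p[0],p[1],z])
def f(p): return np.array([e@p[:2]-.659,n@p[:2]+.131])
def go(*targets):
    """targets: (world xyz, yaw of tool y deg)"""
    s=manip.sense();R=Rn.from_quat(s['tool_rot']).as_matrix();y0=np.degrees(np.arctan2(R[1,1],R[0,1]))
    print('t',s['t'],'tcp',s['tcp_pos'].round(4),'feeder',f(s['tcp_pos']).round(4),'yawy',y0.round(2),'F',np.round(s['force'],1),'q',np.round(s['q'],2),'gap',s['finger_gap'])
    for p,y in targets:
        d=R.T@(np.array(p)-s['tcp_pos'])*100
        print(d.round(2), 'turn', round(-(y-y0),1),'world',np.round(p,3))
def trayfit(s):
    P=pts(s);z=P[...,2];F0=e[0]*P[...,0]+e[1]*P[...,1]-.659;F1=n[0]*P[...,0]+n[1]*P[...,1]+.131
    m=(z>.024)&(z<.042)&(F0>-.30)&(F0<-.105)&(F1>-.19)&(F1<.165)
    k,l,st,ce=cv2.connectedComponentsWithStats(cv2.dilate(m.astype(np.uint8),np.ones((5,5))))
    i=1+np.argmax(st[1:,4]);m&=l==i
    r=cv2.minAreaRect(np.stack([F0[m],F1[m]],-1).astype(np.float32)*1000);print('tray feeder frame',r,m.sum())
E
python3 - <<'E'
from h import *
trayfit(dict(np.load('pics/top0.npz')))
go(([.45,.22,.23],20),(w(-.285,-.071,.23),YAW-90))
E
```

```text
tray feeder frame ((-197.40455627441406, -70.7581787109375), (129.7855987548828, 146.0068359375), 8.275450706481934) 383
t 0.1 tcp [0.1807 0.5976 0.2304] feeder [-0.4215  0.7084] yawy 73.17 F [-0.4  0.1 -0. ] q [ 1.1   0.53  1.43  0.    1.18 -0.18] gap 1.0002855334087923
[-36.72 -28.34   0.08] turn 53.2 world [0.45 0.22 0.23]
[-42.29 -66.87   0.16] turn 157.6 world [ 0.392 -0.165  0.23 ]
```

>>> drive_tool --deltas '[-36.7, -28.3, 0, 53, -36.7, -28.3, 0, 53, -36.7, -28.3, 0, 53, -36.7, -28.3, 0, 53, -36.7, -28.3, 0, 53, -36.7, -28.3, 0, 53, -36.7, -28.3, 0, 53, -36.7, -28.3, 0, 53, -36.7, -28.3, 0, 53, -36.7, -28.3, 0, 53, -36.7, -28.3, 0, 53, -36.7, -28.3, 0, 53]' --hand 6.0

```text
t: 1.3
tcp_pos: [0.4489, 0.221, 0.2305]
tool_rot: [0.573, 0.82, -0.001, -0.001]
force: [-0.4, 0.1, 0.9]
finger_gap: 0.705
```

```bash
python3 - <<'E'
from h import *
go((w(-.285,-.071,.23),YAW-90))
E
```

```text
t 1.3 tcp [0.4489 0.221  0.2305] feeder [-0.1908  0.3076] yawy 20.14 F [-0.4  0.1  0.9] q [ 0.23  0.36  1.74 -0.    1.04 -0.12] gap 0.705229888420496
[-34.26 -18.66   0.12] turn 104.6 world [ 0.392 -0.165  0.23 ]
```

>>> drive_tool --deltas '[-34.3, -18.7, 0, 104.5, -34.3, -18.7, 0, 104.5, -34.3, -18.7, 0, 104.5, -34.3, -18.7, 0, 104.5, -34.3, -18.7, 0, 104.5, -34.3, -18.7, 0, 104.5, -34.3, -18.7, 0, 104.5, -34.3, -18.7, 0, 104.5, -34.3, -18.7, 0, 104.5, -34.3, -18.7, 0, 104.5, -34.3, -18.7, 0, 104.5, -34.3, -18.7, 0, 104.5]'

```text
t: 2.5
tcp_pos: [0.3916, -0.1633, 0.2311]
tool_rot: [0.998, 0.06, -0.002, 0.0]
force: [0.4, 0.3, -0.7]
finger_gap: 0.7
```

```bash
python3 - <<'E'
from h import *
go((w(-.290,-.071,.008),YAW-90))
E
```

```text
t 2.5 tcp [ 0.3916 -0.1633  0.2311] feeder [-0.285  -0.0694] yawy -83.16 F [ 0.4  0.3 -0.7] q [-0.66  0.26  1.91 -0.    0.98  0.79] gap 0.7002512155937505
[-0.44  0.15 22.31] turn 1.3 world [ 0.387 -0.165  0.008]
```

>>> drive_tool --deltas '[-0.8, 0.15, 0, 1.3, -0.8, 0.15, 5, 1.3, -0.8, 0.15, 10, 1.3, -0.8, 0.15, 14, 1.3, -0.8, 0.15, 17, 1.3, -0.8, 0.15, 19, 1.3, -0.8, 0.15, 20.5, 1.3, -0.8, 0.15, 21.5, 1.3, -0.8, 0.15, 22.2, 1.3, -0.8, 0.15, 22.4, 1.3, -0.8, 0.15, 22.4, 1.3]'

```text
t: 3.6
tcp_pos: [0.3833, -0.1657, 0.0073]
tool_rot: [0.999, 0.049, -0.001, 0.0]
force: [0.0, -0.0, 0.0]
finger_gap: 0.704
```

```bash
python3 - <<'E'
from h import *
go((w(-.250,-.071,.008),YAW-90))
s=snap('top','t1');trayfit(s);snap('wrist','w1')
cv2.imwrite('pics/c1.png',cv2.resize(cv2.imread('pics/t1.png')[195:345,330:530],None,fx=4,fy=4))
E
```

```text
t 3.6 tcp [ 0.3833 -0.1657  0.0073] feeder [-0.2935 -0.0709] yawy -84.41 F [ 0. -0.  0.] q [-0.68  0.73  2.1  -0.01  0.31  0.8 ] gap 0.7035863004492662
[ 4.35  0.01 -0.08] turn 0.0 world [ 0.427 -0.162  0.008]
tray feeder frame ((-148.7258758544922, 1.3051223754882812), (18.04085350036621, 34.93729019165039), 48.94513702392578) 33
```

View pics/c1.png

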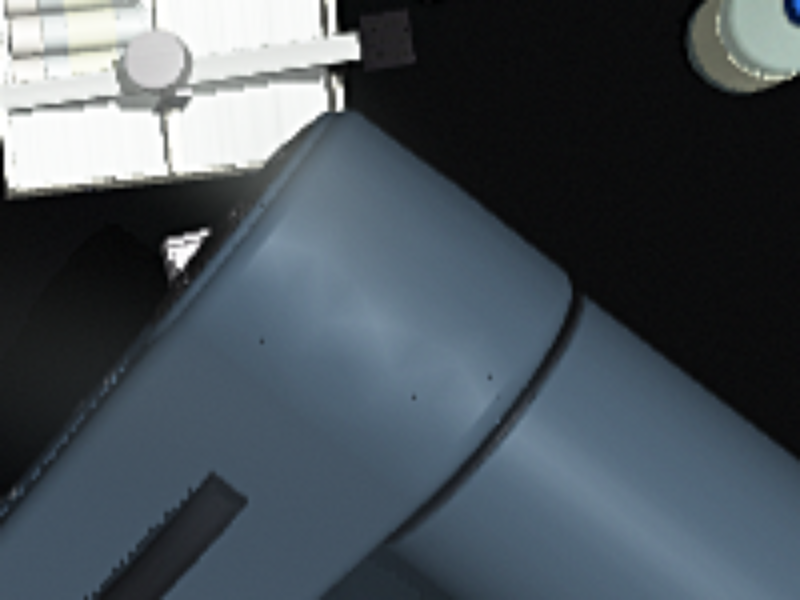

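View pics/w1.png

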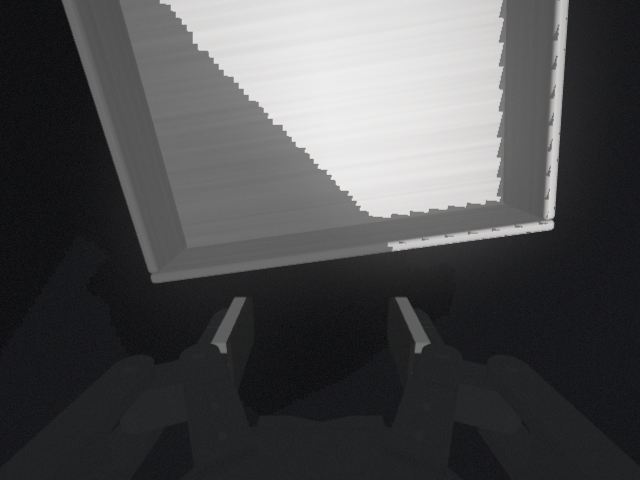

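The wrist view shows both fingertips just before the tray's front wall, straddling its middle. Next is the forward push.

>>> drive_tool --deltas '[0.5, 0, 0, 0, 0.9, 0, 0, 0, 1.3, 0, 0, 0, 1.7, 0, 0, 0, 2.1, 0, 0, 0, 2.5, 0, 0, 0, 2.9, 0, 0, 0, 3.3, 0, 0, 0, 3.7, 0, 0, 0, 4.0, 0, 0, 0, 4.2, 0, 0, 0, 4.2, 0, 0, 0]'

```text
t: 4.9
tcp_pos: [0.426, -0.1622, 0.0075]
tool_rot: [0.999, 0.048, -0.001, 0.001]
force: [-0.8, 0.3, 0.1]
finger_gap: 0.704
```

```bash
cat >> h.py <<'E'
def wfit(s):
    P=pts(s);z=P[...,2];F0=e[0]*P[...,0]+e[1]*P[...,1]-.659;F1=n[0]*P[...,0]+n[1]*P[...,1]+.131
    m=(s['depth']>0)&(z>.029)&(z<.038)&(F0>-.30)&(F0<-.104)&(F1>-.19)&(F1<.165)
    m=cv2.morphologyEx(m.astype(np.uint8),cv2.MORPH_OPEN,np.ones((3,3)))
    k,l,st,ce=cv2.connectedComponentsWithStats(cv2.dilate(m,np.ones((5,5))))
    i=1+np.argmax(st[1:,4]);m=(m>0)&(l==i)
    q=np.stack([F0[m],F1[m]],-1)*1000
    print('rim',cv2.minAreaRect(q.astype(np.float32)),len(q),'min',q.min(0),'max',q.max(0))
E
python3 - <<'E'
from h import *
wfit(dict(np.load('pics/w1.npz')))
go((w(-.250,-.071,.008),YAW-90))
wfit(snap('wrist','w2'))
E
```

```text
rim ((-214.0392303466797, -74.91192626953125), (90.95872497558594, 146.84384155273438), 7.763813018798828) 15458 min [-268.22050784 -152.79307155] max [-177.98413178    3.17470811]
t 4.9 tcp [ 0.426  -0.1622  0.0075] feeder [-0.2506 -0.0716] yawy -84.44 F [-0.8  0.3  0.1] q [-0.61  0.74  2.01 -0.01  0.4   0.87] gap 0.7036244910205974
[ 0.06 -0.06 -0.05] turn 0.0 world [ 0.427 -0.162  0.008]
rim ((-198.34161376953125, -79.42266845703125), (126.6136474609375, 148.3185577392578), 0.42347025871276855) 18264 min [-261.92752584 -153.78915677] max [-135.01585105   -4.81569108]
```

View pics/w2.png

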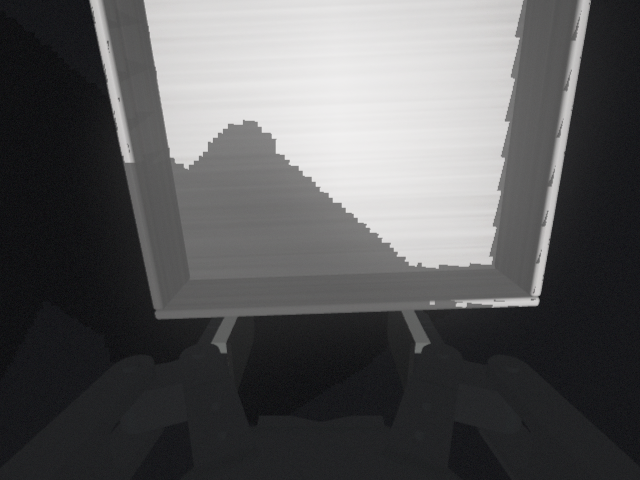

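The tray is now square, with its front rim at fx = -262 mm and its centre near -197. It needs another 27 mm or so forward.

>>> drive_tool --deltas '[0.3, 0, 0, 0, 0.6, 0, 0, 0, 0.9, 0, 0, 0, 1.2, 0, 0, 0, 1.5, 0, 0, 0, 1.8, 0, 0, 0, 2.1, 0, 0, 0, 2.3, 0, 0, 0, 2.5, 0, 0, 0, 2.7, 0, 0, 0, 2.8, 0, 0, 0, 2.8, 0, 0, 0]'

```text
t: 6.15
tcp_pos: [0.4365, -0.1589, 0.0075]
tool_rot: [0.999, 0.05, -0.017, -0.005]
force: [-52.9, -36.4, 18.7]
finger_gap: 0.704
```

```bash
python3 - <<'E'
from h import *
s=snap('wrist','w3');wfit(s)
go((w(-.28,-.071,.008),YAW-90),(w(-.28,-.071,.10),YAW-90))
E
```

```text
rim ((-187.63876342773438, -81.95677185058594), (146.04400634765625, 125.6011962890625), 89.98579406738281) 18835 min [-250.42895435 -154.9922409 ] max [-124.82098223   -8.94628357]
t 6.2 tcp [ 0.4365 -0.1589  0.0075] feeder [-0.2399 -0.0693] yawy -84.29 F [-51.3 -36.9  19. ] q [-0.58  0.74  1.96 -0.03  0.47  0.91] gap 0.7040355074660589
[-4.01  0.16  0.08] turn 0.2 world [ 0.397 -0.164  0.008]
[-4.32  0.05 -9.12] turn 0.2 world [ 0.397 -0.164  0.1  ]
```

View pics/w3.png

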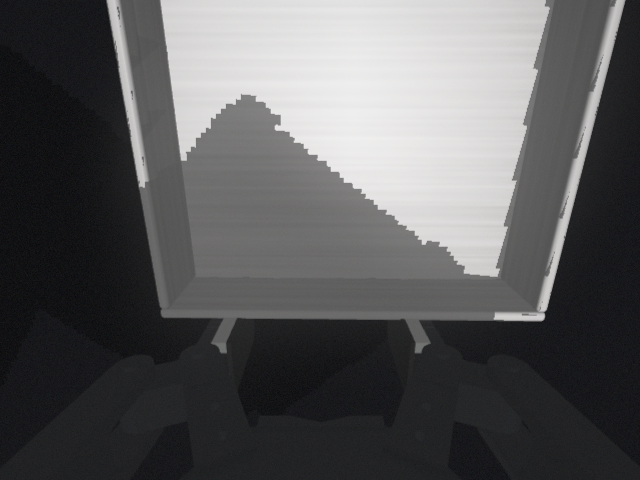

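Something blocked the push: 65 N with the tray centre only at -186. I'll back off right away and find out what it was.

>>> drive_tool --deltas '[-0.8, 0, 0, 0, -1.6, 0, 0, 0, -2.4, 0, 0, 0, -2.4, 0, 0, 0]'

```text
t: 6.6
tcp_pos: [0.4131, -0.1614, 0.0083]
tool_rot: [0.999, 0.05, -0.016, -0.004]
force: [-0.7, -0.3, 0.2]
finger_gap: 0.704
```

```bash
python3 - <<'E'
from h import *
snap('scene','s4');s=snap('wrist','w4');wfit(s);print(s['R'].round(2).tolist(),-s['R'].T@s['t'])
go((w(-.28,-.071,.10),YAW-90))
cv2.imwrite('pics/c4.png',cv2.resize(cv2.imread('pics/s4.png')[130:350,130:400],None,fx=2.9,fy=2.7))
E
```

```text
rim ((-188.51681518554688, -82.03875732421875), (146.21902465820312, 81.91724395751953), 89.95050048828125) 15784 min [-229.41842595 -155.17883534] max [-147.49868254   -8.95634471]
[[0.1, -0.99, -0.01], [-0.94, -0.1, 0.33], [-0.33, -0.02, -0.94]] [ 0.4960159  -0.15499022  0.14896247]
t 6.7 tcp [ 0.4141 -0.1615  0.0083] feeder [-0.2625 -0.0698] yawy -84.25 F [ 0.3 -0.3  0.3] q [-0.62  0.74  2.01 -0.03  0.43  0.88] gap 0.7030666637455129
[-2.04  0.03 -9.11] turn 0.2 world [ 0.397 -0.164  0.1  ]
```

View pics/c4.png

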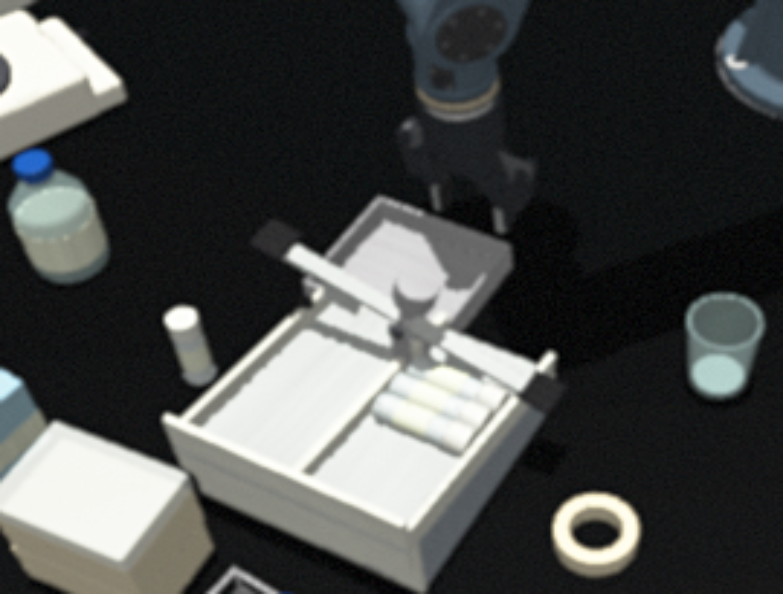

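```bash
python3 - <<'E'
from h import *
s=dict(np.load('pics/t1.npz'));P=pts(s);P=P[s['depth']>0]
F0=e[0]*P[...,0]+e[1]*P[...,1]-.659;F1=n[0]*P[...,0]+n[1]*P[...,1]+.131
for z0 in np.arange(.1,.5,.05):
    m=(P[:,2]>z0)&(P[:,2]<z0+.05)&(F0<-.07)&(F0>-.5)&(abs(F1)<.35)
    if m.sum(): print(z0.round(2),m.sum(),'fx',F0[m].min().round(3),F0[m].max().round(3),'fy',F1[m].min().round(3),F1[m].max().round(3))
s=manip.sense();print(s['tau'],s['ft_torque'])
# wrist depth: look at upper part of w2,w3 images in feeder frame
for nme in('w2','w3'):
    s=dict(np.load(f'pics/{nme}.npz'));P=pts(s)
    print(nme)
    for r in (0,10,20,30,40,60):
        print(r,[tuple((1000*np.r_[f(P[r,c]),P[r,c,2]]).round().astype(int)) for c in (60,100,115,300,540,600,620)])
E
```

```text
0.25 34 fx -0.5 -0.44 fy 0.285 0.348
0.3 155 fx -0.5 -0.403 fy 0.249 0.345
0.35 403 fx -0.5 -0.368 fy 0.215 0.325
0.4 1234 fx -0.5 -0.335 fy -0.062 0.293
0.45 1441 fx -0.479 -0.306 fy -0.064 0.26
[-2.25354605e-01 -3.76085544e+01 -2.16232650e+00 -2.17121467e-02
  1.37394327e-01 -2.45723961e-03] [ 0.0074453  -0.04552011  0.01897627]
w2
0 [(np.int64(-127), np.int64(24), np.int64(1)), (np.int64(-137), np.int64(-8), np.int64(34)), (np.int64(-134), np.int64(-9), np.int64(27)), (np.int64(-127), np.int64(-65), np.int64(4)), (np.int64(-130), np.int64(-146), np.int64(14)), (np.int64(-126), np.int64(-176), np.int64(1)), (np.int64(-126), np.int64(-183), np.int64(0))]
10 [(np.int64(-130), np.int64(25), np.int64(0)), (np.int64(-139), np.int64(-8), np.int64(34)), (np.int64(-137), np.int64(-9), np.int64(27)), (np.int64(-131), np.int64(-65), np.int64(5)), (np.int64(-134), np.int64(-146), np.int64(15)), (np.int64(-129), np.int64(-177), np.int64(0)), (np.int64(-129), np.int64(-185), np.int64(0))]
20 [(np.int64(-133), np.int64(26), np.int64(1)), (np.int64(-142), np.int64(-9), np.int64(36)), (np.int64(-1
[... 2488 characters left out ...]
.int64(-126), np.int64(-180), np.int64(0))]
40 [(np.int64(-130), np.int64(28), np.int64(1)), (np.int64(-130), np.int64(13), np.int64(1)), (np.int64(-136), np.int64(-10), np.int64(34)), (np.int64(-130), np.int64(-62), np.int64(4)), (np.int64(-130), np.int64(-149), np.int64(4)), (np.int64(-136), np.int64(-151), np.int64(33)), (np.int64(-130), np.int64(-180), np.int64(1))]
60 [(np.int64(-136), np.int64(30), np.int64(0)), (np.int64(-136), np.int64(15), np.int64(0)), (np.int64(-136), np.int64(10), np.int64(-1)), (np.int64(-137), np.int64(-62), np.int64(4)), (np.int64(-137), np.int64(-150), np.int64(5)), (np.int64(-141), np.int64(-151), np.int64(35)), (np.int64(-136), np.int64(-182), np.int64(0))]
```

```bash
python3 - <<'E'
from h import *
a=cv2.imread('pics/s4.png')[20:300,200:450]
cv2.imwrite('pics/c4b.png',cv2.resize(a,None,fx=2.1,fy=2.1,interpolation=cv2.INTER_CUBIC))
b=cv2.imread('pics/w3.png');cv2.imwrite('pics/w3g.png',(255*(b/255.)**.4).astype(np.uint8))
E
```

```text
(no output)
```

View pics/c4b.png

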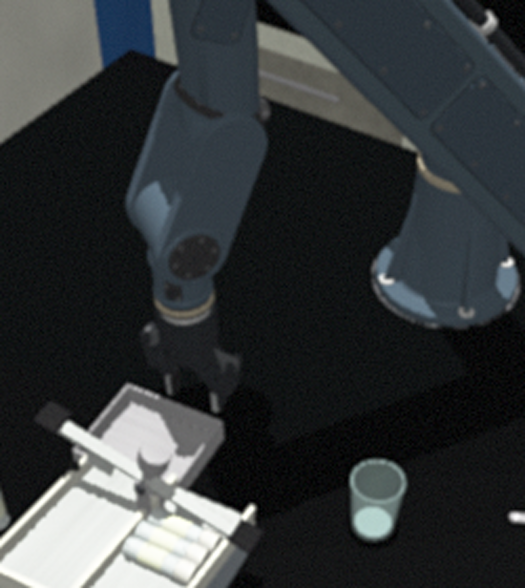

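View pics/w3g.png

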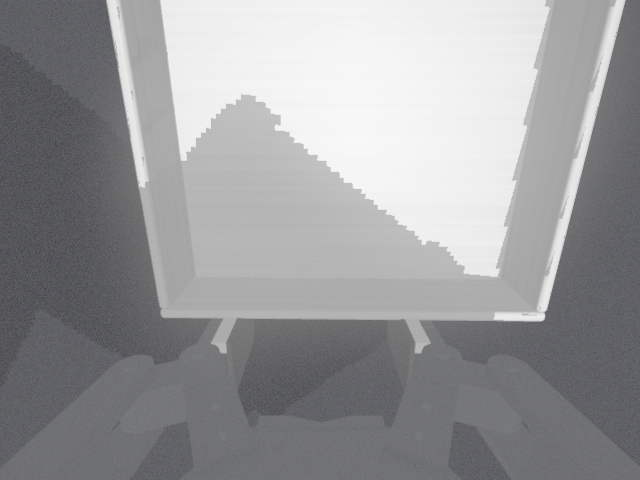

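```bash
python3 - <<'E'
from h import *
for nme in('w1','w2','w3','w4'):
    s=dict(np.load(f'pics/{nme}.npz'));P=pts(s)
    print(nme,-s['R'].T@s['t'])
    for c in (235,225,300,410):
        print(c,[(r,)+tuple(int(x) for x in (1000*np.r_[f(P[r,c]),P[r,c,2]]).round()) for r in range(280,350,6)])
E
```

```text
w1 [ 0.46155719 -0.15849985  0.15054626]
235 [(280, -283, -31, 0), (286, -286, -31, 0), (292, -288, -31, 2), (298, -283, -35, 17), (304, -282, -37, 24), (310, -282, -38, 29), (316, -282, -39, 33), (322, -282, -40, 38), (328, -283, -41, 41), (334, -283, -42, 45), (340, -285, -42, 45), (346, -287, -41, 46)]
225 [(280, -282, -27, 1), (286, -285, -26, 0), (292, -288, -26, 1), (298, -292, -26, 0), (304, -294, -26, 2), (310, -286, -32, 22), (316, -283, -35, 32), (322, -282, -36, 38), (328, -283, -37, 41), (334, -283, -38, 45), (340, -283, -39, 49), (346, -284, -40, 51)]
300 [(280, -282, -62, 1), (286, -285, -62, 1), (292, -288, -62, 2), (298, -291, -62, 1), (304, -295, -62, 0), (310, -298, -62, 0), (316, -301, -62, 1), (322, -305, -62, 0), (328, -308, -62, 1), (334, -312, -61, 0), (340, -315, -61, 1), (346, -318, -61, 1)]
410 [(280, -282, -114, 1), (286, -286, -114, 0), (292, -289, -114, 0), (298, -292, -115, 0), (304, -282, -108, 24), (310, -282, -107, 29), (316, -282, -106, 33), (322, -283, -105, 37), (328, -283, -104, 41), (334, -283, -103, 45), (340, -283, -102, 48), (346, -284, -101, 
[... 2651 characters left out ...]
66, -24, 0), (310, -256, -30, 22), (316, -252, -34, 34), (322, -251, -35, 39), (328, -251, -36, 43), (334, -251, -37, 45), (340, -251, -38, 50), (346, -252, -39, 52)]
300 [(280, -252, -60, 0), (286, -255, -60, 0), (292, -258, -60, 1), (298, -261, -60, 1), (304, -265, -60, 1), (310, -267, -60, 2), (316, -272, -60, 0), (322, -275, -60, 1), (328, -279, -60, 0), (334, -282, -60, 1), (340, -284, -60, 2), (346, -289, -60, 1)]
410 [(280, -251, -112, 1), (286, -255, -113, 0), (292, -258, -113, 1), (298, -261, -113, 1), (304, -251, -107, 24), (310, -251, -105, 30), (316, -251, -105, 33), (322, -251, -103, 38), (328, -251, -103, 41), (334, -251, -102, 46), (340, -251, -101, 49), (346, -252, -101, 50)]
```

My rim fit had picked up the fingers by mistake. The tray's front wall is really at fx ≈ -227 to -229, so the tray is already seated against the riser, and the force was fingertips against tray against riser. Next comes the sideways push.

```bash
python3 - <<'E'
from h import *
go((w(-.265,-.071,.12),YAW-90),(w(-.172,-.19,.12),YAW))
E
```

```text
t 6.7 tcp [ 0.4141 -0.1615  0.0083] feeder [-0.2625 -0.0698] yawy -84.25 F [ 0.3 -0.3  0.3] q [-0.62  0.74  2.01 -0.03  0.43  0.88] gap 0.7030666637455129
[ -0.6    0.02 -11.16] turn 0.2 world [ 0.412 -0.163  0.12 ]
[  8.65  11.95 -11.56] turn -89.8 world [ 0.516 -0.272  0.12 ]
```

>>> drive_tool --deltas '[-0.6, 0, -3, 0, -0.6, 0, -7.5, 0, -0.6, 0, -11.2, 0, 8.6, 12, -11.6, -89.8, 8.6, 12, -11.6, -89.8, 8.6, 12, -11.6, -89.8, 8.6, 12, -11.6, -89.8, 8.6, 12, -11.6, -89.8, 8.6, 12, -11.6, -89.8, 8.6, 12, -11.6, -89.8, 8.6, 12, -11.6, -89.8, 8.6, 12, -11.6, -89.8]'

```text
t: 7.9
tcp_pos: [0.5165, -0.2725, 0.1204]
tool_rot: [0.746, 0.666, -0.009, -0.012]
force: [-0.3, 0.0, -0.5]
finger_gap: 0.701
```

```bash
python3 - <<'E'
from h import *
go((w(-.172,-.19,.10),YAW))
E
```

```text
t 7.9 tcp [ 0.5165 -0.2725  0.1204] feeder [-0.1713 -0.1901] yawy -6.45 F [-0.3  0.  -0.5] q [-0.67  0.63  1.61 -0.02  0.93 -0.55] gap 0.7013349459077897
[-0.01 -0.01  2.04] turn -12.0 world [ 0.516 -0.272  0.1  ]
```

>>> drive_tool --deltas '[0, 0, 1, -8, 0, 0, 2, -12, 0, 0, 2, -12, 0, 0, 2, -12]'

```text
t: 8.3
tcp_pos: [0.5166, -0.272, 0.1004]
tool_rot: [0.672, 0.74, -0.008, -0.013]
force: [-0.3, -0.2, 0.2]
finger_gap: 0.704
```

```bash
python3 - <<'E'
from h import *
go((w(-.172,-.19,.009),YAW))
s=snap('wrist','w5'); P=pts(s);z=P[...,2];F0=e[0]*P[...,0]+e[1]*P[...,1]-.659;F1=n[0]*P[...,0]+n[1]*P[...,1]+.131
t=snap('top','t5');trayfit(t)
for r in range(100,400,12): print(r,[tuple(int(1000*q) for q in (F0[r,c],F1[r,c],z[r,c])) for c in (200,320,440)])
E
```

```text
t 8.3 tcp [ 0.5166 -0.272   0.1004] feeder [-0.1711 -0.1896] yawy 5.53 F [-0.3 -0.2  0.2] q [-0.67  0.66  1.62 -0.02  0.89 -0.75] gap 0.7036307416826469
[-0.12  0.18  9.13] turn -0.0 world [ 0.516 -0.272  0.009]
tray feeder frame ((-144.13560485839844, -80.74453735351562), (146.0592803955078, 78.15628051757812), 89.94853973388672) 131
100 [(-253, -91, 0), (-174, -92, 5), (-102, -93, 21)]
112 [(-253, -99, 1), (-174, -99, 5), (-102, -100, 23)]
124 [(-254, -106, 1), (-174, -106, 3), (-102, -107, 26)]
136 [(-255, -114, 0), (-174, -114, 5), (-102, -114, 26)]
148 [(-256, -122, 0), (-174, -121, 3), (-102, -120, 29)]
160 [(-257, -130, 0), (-174, -129, 5), (-102, -127, 33)]
172 [(-258, -138, 0), (-174, -137, 3), (-102, -134, 34)]
184 [(-259, -146, 0), (-174, -145, 3), (-101, -141, 34)]
196 [(-260, -155, 0), (-173, -150, 26), (-101, -148, 34)]
208 [(-260, -163, 0), (-174, -163, 0), (-90, -162, 1)]
220 [(-261, -172, 0), (-174, -172, 0), (-88, -171, 1)]
232 [(-262, -181, 0), (-174, -181, 1), (-87, -180, 0)]
244 [(-263, -191, 1), (-174, -190, 1), (-87, -189, 1)]
256 [(-264, -200, 0), (-174, -199, 0), (-85, -198, 0)]
268 [(-265, -210, 0), (-174, -209, 0), (-85, -208, 0)]
280 [(-266, -220, 0), (-174, -219, 0), (-83, -217, 0)]
292 [(-267, -230, 0), (-174, -229, 0), (-83, -227, 1)]
304 [(-268, -240, 1), (-174, -239, 0), (-81, -237, 0)]
316 [(-270, -252, 0), (-174, -249, 0), (-80, -248, 0)]
328 [(-271, -262, 0), (-174, -261, 0), (-80, -258, 1)]
340 [(-212, -181, 139), (-166, -113, 244), (-127, -182, 135)]
352 [(-206, -176, 153), (-174, -282, 1), (-132, -176, 151)]
364 [(-205, -178, 157), (-174, -294, 0), (-133, -178, 155)]
376 [(-203, -178, 162), (-174, -306, 0), (-135, -178, 160)]
388 [(-199, -174, 172), (-174, -319, 0), (-139, -173, 171)]
```

View pics/w5.png

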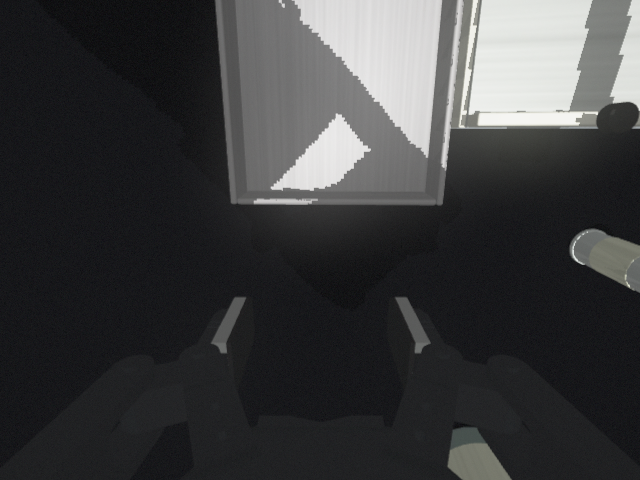

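>>> drive_tool --deltas '[-0.1, 0.1, 3, 0, -0.1, 0.1, 6, 0, -0.1, 0.2, 8, 0, -0.1, 0.2, 9, 0, -0.1, 0.2, 9.1, 0, -0.1, 0.2, 9.1, 0]'

```text
t: 9.0
tcp_pos: [0.5166, -0.2731, 0.0104]
tool_rot: [0.672, 0.74, -0.008, -0.012]
force: [0.2, -1.1, -0.2]
finger_gap: 0.704
```

```bash
python3 - <<'E'
from h import *
go((w(-.172,-.16,.009),YAW),(w(-.172,-.09,.009),YAW),(w(-.172,-.04,.009),YAW))
E
```

```text
t 9.0 tcp [ 0.5166 -0.2731  0.0104] feeder [-0.1712 -0.1908] yawy 5.52 F [ 0.2 -1.1 -0.2] q [-0.67  0.8   1.65 -0.02  0.71 -0.75] gap 0.703934356244432
[ 3.07 -0.07  0.17] turn -0.0 world [ 0.513 -0.243  0.009]
[10.07 -0.08  0.22] turn -0.0 world [ 0.506 -0.173  0.009]
[15.07 -0.08  0.25] turn -0.0 world [ 0.501 -0.123  0.009]
```

>>> drive_tool --deltas '[1.2, 0, 0.15, 0, 2.2, 0, 0.15, 0, 2.8, 0, 0.17, 0, 3.4, 0, 0.17, 0, 4.0, 0, 0.17, 0, 4.6, 0, 0.2, 0, 5.2, 0, 0.2, 0, 5.8, 0, 0.2, 0, 6.4, 0, 0.2, 0, 7.0, 0, 0.2, 0, 7.5, 0, 0.2, 0, 7.7, 0, 0.2, 0]'

```text
t: 10.2
tcp_pos: [0.509, -0.1957, 0.009]
tool_rot: [0.672, 0.74, -0.008, -0.012]
force: [1.2, -2.7, 1.9]
finger_gap: 0.701
```

```bash
python3 - <<'E'
from h import *
go((w(-.172,-.04,.009),YAW))
s=snap('wrist','w6')
E
```

```text
t 10.2 tcp [ 0.509  -0.1957  0.009 ] feeder [-0.1712 -0.1129] yawy 5.54 F [ 1.2 -2.7  1.9] q [-0.57  0.78  1.76 -0.02  0.63 -0.65] gap 0.7014132801994925
[ 7.29 -0.08  0.05] turn -0.0 world [ 0.501 -0.123  0.009]
```

View pics/w6.png

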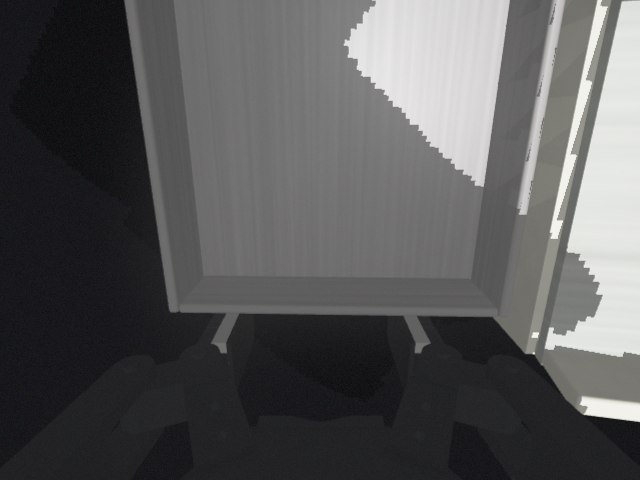

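The tray is sliding square along the riser at about 3 N. I'll continue to TCP fy ≈ -0.030, which is 8.3 cm further.

>>> drive_tool --deltas '[0.5, 0, 0, 0, 1.2, 0, 0, 0, 2.0, 0, 0, 0, 2.8, 0, 0, 0, 3.6, 0, 0, 0, 4.4, 0, 0, 0, 5.2, 0, 0.05, 0, 6.0, 0, 0.05, 0, 6.7, 0, 0.05, 0, 7.2, 0, 0.05, 0, 7.5, 0, 0.05, 0, 7.7, 0, 0.05, 0]'

```text
t: 11.45
tcp_pos: [0.5013, -0.1184, 0.0089]
tool_rot: [0.672, 0.74, -0.008, -0.013]
force: [0.2, -0.7, -1.4]
finger_gap: 0.699
```

```bash
python3 - <<'E'
from h import *
go((w(-.172,-.03,.009),YAW))
s=snap('wrist','w7'); P=pts(s);z=P[...,2]
print([(r,)+tuple((1000*np.r_[f(P[r,320]),z[r,320]]).round()) for r in range(270,330,4)])
t=snap('top','t7');trayfit(t)
cv2.imwrite('pics/c7.png',cv2.resize(t['frame'][150:350,280:480,::-1],None,fx=3,fy=3))
E
```

```text
t 11.45 tcp [ 0.5013 -0.1184  0.0089] feeder [-0.1715 -0.0353] yawy 5.55 F [ 0.2 -0.7 -1.4] q [-0.44  0.76  1.83 -0.01  0.58 -0.53] gap 0.6993384356765857
[ 0.53 -0.05 -0.  ] turn 0.0 world [ 0.5   -0.113  0.009]
[(270, np.float64(-172.0), np.float64(-18.0), np.float64(5.0)), (274, np.float64(-172.0), np.float64(-20.0), np.float64(5.0)), (278, np.float64(-172.0), np.float64(-21.0), np.float64(8.0)), (282, np.float64(-172.0), np.float64(-21.0), np.float64(12.0)), (286, np.float64(-171.0), np.float64(-21.0), np.float64(16.0)), (290, np.float64(-171.0), np.float64(-21.0), np.float64(20.0)), (294, np.float64(-171.0), np.float64(-21.0), np.float64(25.0)), (298, np.float64(-171.0), np.float64(-20.0), np.float64(29.0)), (302, np.float64(-171.0), np.float64(-21.0), np.float64(31.0)), (306, np.float64(-171.0), np.float64(-21.0), np.float64(34.0)), (310, np.float64(-171.0), np.float64(-22.0), np.float64(35.0)), (314, np.float64(-171.0), np.float64(-24.0), np.float64(34.0)), (318, np.float64(-172.0), np.float64(-45.0), np.float64(1.0)), (322, np.float64(-172.0), np.float64(-48.0), np.float64(-0.0)), (326, np.float64(-172.0), np.float64(-50.0), np.float64(-0.0))]Traceback (most recent call last):
  File "<stdin>", line 5, in <module>
  File "h.py", line 26, in trayfit
    i=1+np.argmax(st[1:,4]);m&=l==i
        ~~~~~~~~~^^^^^^^^^^
    return _wrapfunc(a, 'argmax', axis=axis, out=out, **kwds)
    return bound(*args, **kwds)
ValueError: attempt to get argmax of an empty sequence
```

View pics/w7.png

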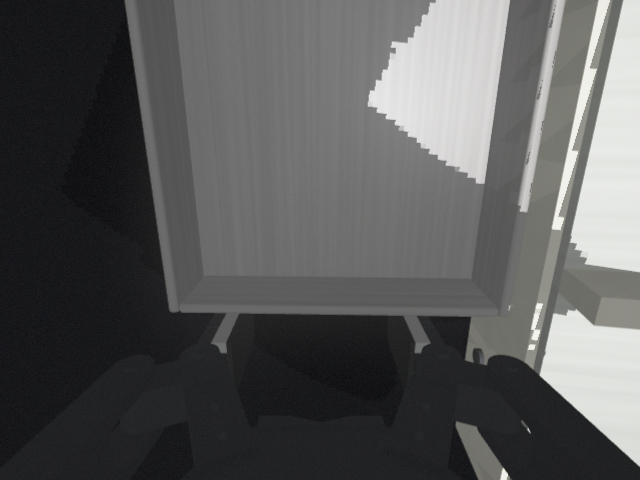

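>>> drive_tool --deltas '[0.2, 0, 0, 0, 0.4, 0, 0, 0, 0.6, 0, 0, 0, 0.6, 0, 0, 0, -0.5, 0, 0, 0, -2, 0, 0, 0, -3, 0, -2, 0, -4, 0, -6, 0, -6, 0, -10, 0, -8, 0, -14, 0, -10, 0, -18, 0, -11, 0, -20, 0]'

```text
t: 12.75
tcp_pos: [0.5194, -0.2333, 0.2122]
tool_rot: [0.673, 0.74, -0.008, -0.009]
force: [0.2, -0.1, -0.1]
finger_gap: 0.699
```

```bash
python3 - <<'E'
from h import *
t=snap('top','t8')
cv2.imwrite('pics/c8.png',cv2.resize(t['frame'][150:350,280:480,::-1],None,fx=3,fy=3))
go((w(-.05,-.125,.22),YAW))
trayfit(t)
E
```

```text
t 12.8 tcp [ 0.5209 -0.2351  0.2143] feeder [-0.1632 -0.1533] yawy 5.37 F [ 1.4 -1.2  2.1] q [-0.61  0.48  1.58 -0.02  1.1  -0.7 ] gap 0.6987448122447715
[ 2.87 11.3  -0.8 ] turn -0.2 world [ 0.631 -0.196  0.22 ]
tray feeder frame ((-168.9574737548828, 55.02900695800781), (145.406982421875, 127.92464447021484), 89.98043060302734) 319
```

View pics/c8.png

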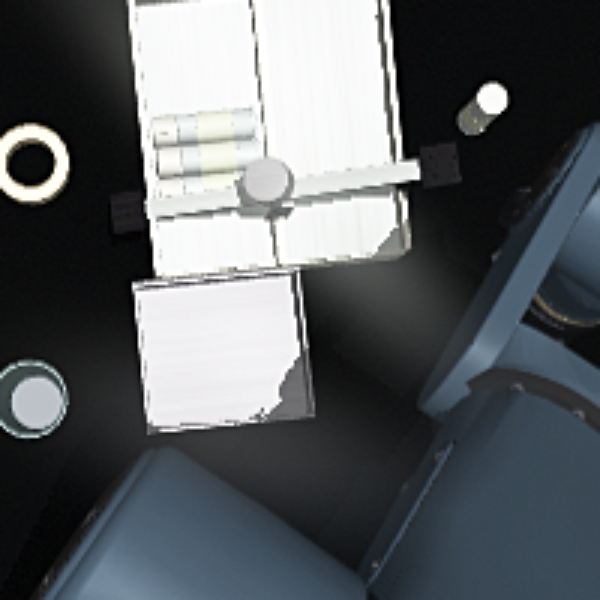

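The tray is at fx -169, fy +55 and square, with the gate still closed (its weight leans toward the loaded lane). Next I'll measure the high pad.

```bash
python3 - <<'E'
from h import *
for k in('t8','top0'):
    s=dict(np.load(f'pics/{k}.npz'));P=pts(s);z=P[...,2];v,u=np.mgrid[0:480,0:640]
    m=(z>.153)&(z<.18)&(u>417)&(u<438)&(v>195)&(v<215);q=P[m];print(q.mean(0),np.array([f(x) for x in q]).min(0),np.array([f(x) for x in q]).max(0),f(q.mean(0)))
E
```

```text
[ 0.63024903 -0.19111055  0.16409114] [-0.06679232 -0.13598544] [-0.03265607 -0.1025851 ] [-0.05016031 -0.12010021]
[ 0.63011826 -0.1909589   0.16405713] [-0.06641732 -0.13614088] [-0.03278899 -0.10282299] [-0.05027581 -0.11993663]
```

```bash
python3 - <<'E'
from h import *
go((w(-.05,-.124,.205),YAW),(w(-.05,-.124,.165),YAW),(w(-.05,-.124,.112),YAW))
E
```

```text
t 12.8 tcp [ 0.5209 -0.2351  0.2143] feeder [-0.1632 -0.1533] yawy 5.37 F [ 1.4 -1.2  2.1] q [-0.61  0.48  1.58 -0.02  1.1  -0.7 ] gap 0.6987448122447715
[ 2.97 11.33  0.7 ] turn -0.2 world [ 0.631 -0.195  0.205]
[ 2.97 11.41  4.7 ] turn -0.2 world [ 0.631 -0.195  0.165]
[ 2.98 11.51 10.  ] turn -0.2 world [ 0.631 -0.195  0.112]
```

>>> drive_tool --deltas '[1, 3, 0, 0, 2, 6, 0, 0, 3, 9, 0, 0, 3, 11.3, 0, 0, 3, 11.3, 0.4, 0, 3, 11.3, 0.7, 0, 3, 11.3, 0.7, 0, 3, 11.3, 0.7, 0]' --hand 0

```text
t: 13.6
tcp_pos: [0.6291, -0.1952, 0.2046]
tool_rot: [0.674, 0.739, -0.008, -0.007]
force: [0.5, 0.4, 1.1]
finger_gap: -0.001
```

```bash
python3 - <<'E'
from h import *
go((w(-.05,-.124,.165),YAW),(w(-.05,-.124,.112),YAW))
s=snap('wrist','w9');snap('scene','s9')
cv2.imwrite('pics/c9.png',cv2.resize(cv2.imread('pics/s9.png')[130:350,130:400],None,fx=2.9,fy=2.7))
E
```

```text
t 13.6 tcp [ 0.6291 -0.1952  0.2046] feeder [-0.0517 -0.124 ] yawy 5.31 F [0.5 0.4 1.1] q [-0.47  0.61  1.35 -0.01  1.2  -0.55] gap -0.0005476016110876563
[0.01 0.25 3.96] turn -0.2 world [ 0.631 -0.195  0.165]
[0.01 0.36 9.26] turn -0.2 world [ 0.631 -0.195  0.112]
```

View pics/c9.png

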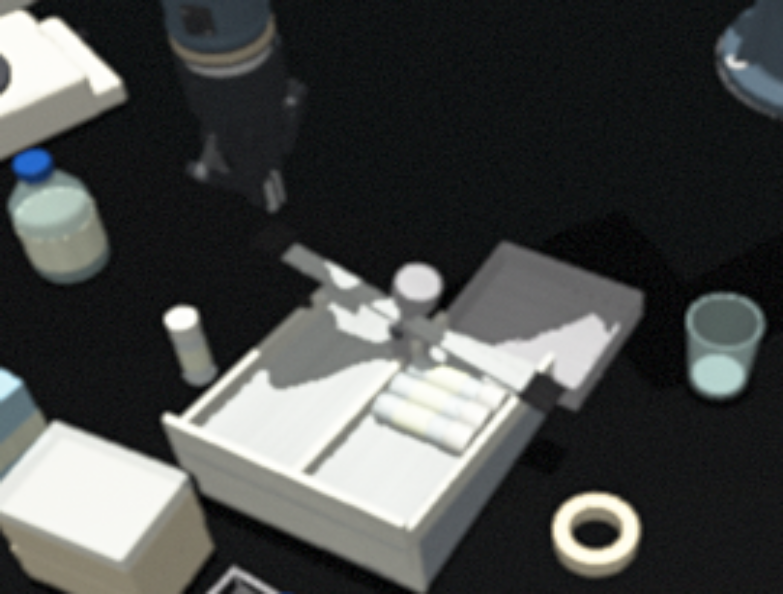

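View pics/w9.png

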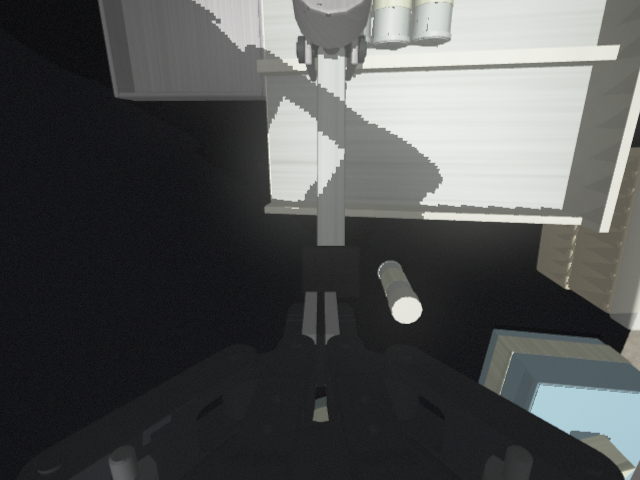

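The closed tips are centred over the black pad at (331,270) in the wrist view. I'll press down now.

>>> drive_tool --deltas '[0, 0.2, 2, 0, 0, 0.2, 3.3, 0, 0, 0.2, 4.0, 0, 0, 0.2, 4.7, 0, 0, 0.2, 5.4, 0, 0, 0.3, 6.1, 0, 0, 0.3, 6.8, 0, 0, 0.3, 7.5, 0, 0, 0.3, 8.2, 0, 0, 0.3, 8.9, 0, 0, 0.3, 9.2, 0, 0, 0.3, 9.2, 0]'

```text
t: 14.9
tcp_pos: [0.6305, -0.195, 0.1124]
tool_rot: [0.673, 0.739, -0.008, -0.007]
force: [0.6, -0.1, 0.1]
finger_gap: 0.004
```

```bash
python3 - <<'E'
from h import *
go((w(-.05,-.124,.2),YAW))
s=snap('wrist','w10');snap('scene','s10')
cv2.imwrite('pics/c10.png',cv2.resize(cv2.imread('pics/s10.png')[130:350,130:400],None,fx=2.9,fy=2.7))
E
```

```text
t 14.9 tcp [ 0.6305 -0.195   0.1124] feeder [-0.0503 -0.124 ] yawy 5.32 F [ 0.6 -0.1  0.1] q [-0.46  0.72  1.42 -0.01  1.02 -0.55] gap 0.003739938663827542
[-0.   -0.15 -8.75] turn -0.2 world [ 0.631 -0.195  0.2  ]
```

View pics/c10.png

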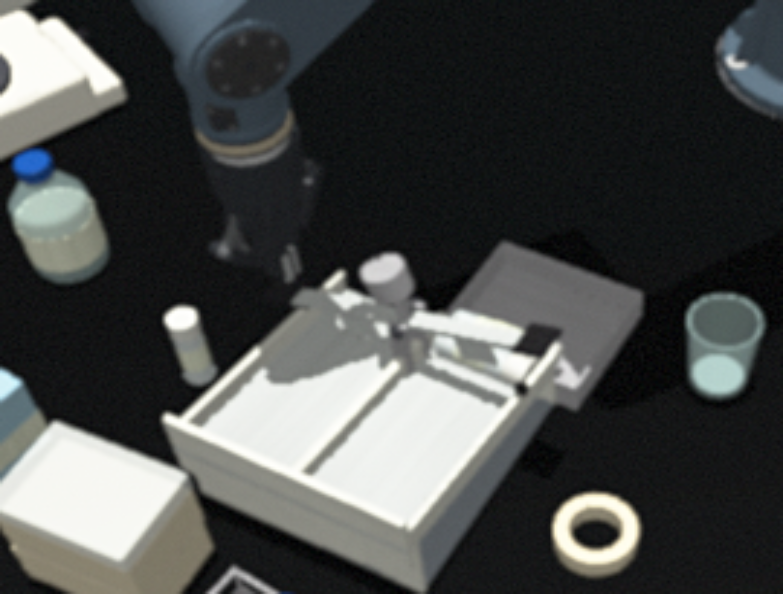

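The gate has gone over and the tubes are rolling. I'll retract straight up and let them settle.

>>> drive_tool --deltas '[0, 0, -2, 0, 0, 0, -6, 0, 0, 0, -10, 0, -4, -4, -12, 0, -8, -8, -12, 0, -10, -10, -12, 0, -10, -10, -12, 0, -10, -10, -12, 0, -10, -10, -12, 0, -10, -10, -12, 0]'

```text
t: 16.0
tcp_pos: [0.5439, -0.3025, 0.2352]
tool_rot: [0.673, 0.74, -0.007, -0.006]
force: [0.6, -0.4, -1.0]
finger_gap: 0.002
```

```bash
python3 - <<'E'
from h import *
t=snap('top','t11');snap('scene','s11')
cv2.imwrite('pics/c11.png',cv2.resize(t['frame'][150:350,280:480,::-1],None,fx=3,fy=3))
go((w(-.05,-.124,.2),YAW))
P=pts(t);
for k,(a,b) in {'pad':((417,438),(195,225))}.items():
    q=P[b[0]:b[1],a[0]:a[1]].reshape(-1,3);q=q[(q[:,2]>.06)&(q[:,2]<.2)];print(len(q),q.mean(0))
for r in range(238,296,3): print(r,' '.join('%3d'%(1000*P[r,c,2]) for c in range(322,390,4)))
trayfit(t)
E
```

```text
t 16.1 tcp [ 0.5439 -0.3025  0.2351] feeder [-0.1469 -0.2226] yawy 5.44 F [-1.  -0.4  0.7] q [-0.68  0.53  1.42 -0.02  1.21 -0.77] gap -0.0005345172490141941
[9.88 9.74 3.31] turn -0.1 world [ 0.631 -0.195  0.2  ]
147 [ 0.63031041 -0.19556357  0.09428616]
238  -2  -1  -5  51  52  54  49  47  49  50  50  43  42  42  35  28  19
241   1   5   2  45  43  44  43  33  32  29  28  41  25  16  33  -2  -3
244   0  30  30  26  46  45  47  49  50  49  47  47   3   1  22   0  -5
247   4   3   2   0  46  49  50  49  53  49  49  46   0   5  14  -2   1
250   0   2   3   2  50  52  46  45  47  45  42  39   3   3   7  -3   6
253  -1   0   7   2  41  38  24  32  27  23  22  26  22   1   0  -5  -2
256  -1  35   4   3  28  27  27  25  28  21  19  18   6   6   0 1331  -1
259  -2  34  -1   3  24   3   2   6   3   1   6   5  -2   4   4   0  -5
262  -2  35   5   5   5   3   6   2   3   0   0   4   1   3   5  -1  -3
265  -5  34   1   6   2   1   2 1331   0   2   0   3   0   3   0  34  -4
268   0  31   9   0   5   2   4   4   3   1   2   1   5   7   2  29   0
271   0   2   5   8   5   0   2   0   1   0   0   3   6   6  -1  31  -1
274   0   2   2   3   5   1   4   5   3   3   1   7   1   4   0  32   0
277  -1   3   0   6   2   1   1   6   0   7 1331   3   0   8   3  34   0
280  -1  -1   1   1   0   3   4   6   2  15  26  19  22   1  -1  27  -1
283   4   0   4   4   3  26  25  28  27  28  25  24  29 794   1   7  -1
286   2  -4   3   1   1  29  27  33  29  26  27 802 805 802 797   2  -1
289  -1   0   0   3   6  29  28  27  19  18 800 809 811 809 805 799  -2
292   0  -2   6   1  31  32  30 1331  -1 801 813 814 815 814 808 803 798
295  -1   0   0  -3   4   0  -2   0 796 811 814 820 819 819 813 807 802
tray feeder frame ((-169.44287109375, 69.37405395507812), (117.13774871826172, 127.277099609375), 89.75807189941406) 468
```

View pics/c11.png

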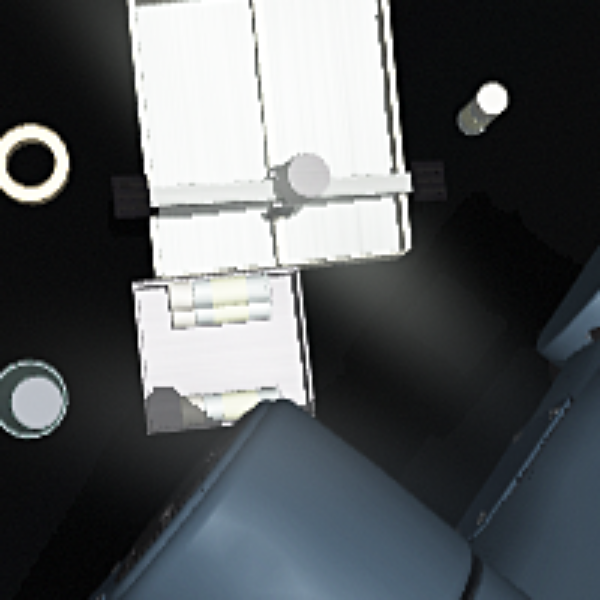

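All three tubes seem to be in the tray, but the rear one sits higher, with its top at about 50 mm. I'll move the arm further off and check whether it has settled.

>>> drive_tool --deltas '[-3, -2, 0, 0, -6, -4, -2, 0, -10, -5, -4, 0, -12, -5, -5, 0, -12, -5, -5, 0, -12, -5, -5, 0, -12, -5, -5, 0, -12, -5, -5, 0, -12, -5, -5, 0, -12, -5, -5, 0]'

```text
t: 17.1
tcp_pos: [0.5066, -0.4258, 0.2859]
tool_rot: [0.672, 0.74, -0.007, -0.007]
force: [-0.9, 0.4, -0.1]
finger_gap: 0.0
```

```bash
python3 - <<'E'
from h import *
t=snap('top','t12');snap('scene','s12')
a=t['frame'][220:310,305:425,::-1]
cv2.imwrite('pics/c12.png',cv2.resize(a,None,fx=6,fy=6,interpolation=cv2.INTER_CUBIC))
go((w(-.05,-.124,.2),YAW))
P=pts(t);trayfit(t)
for r in range(234,300,2): print(r,[tuple(int(1000*x) for x in (np.median([f(P[r,c])[0] for c in cc]),np.median(P[r,cc,2]))) for cc in ([336,337,338,339],range(346,362),range(364,370))])
E
```

```text
t 17.2 tcp [ 0.5065 -0.4262  0.2861] feeder [-0.196  -0.3422] yawy 5.46 F [0.1 0.2 0.3] q [-0.86  0.53  1.26 -0.02  1.36 -0.95] gap 0.0034936444635883792
[21.84 14.74  8.31] turn -0.1 world [ 0.631 -0.195  0.2  ]
tray feeder frame ((-169.05067443847656, 55.22734069824219), (145.19207763671875, 127.92639923095703), 89.88896179199219) 523
234 [(-83, 55), (-87, 53), (-90, 53)]
236 [(-87, 51), (-92, 53), (-95, 52)]
238 [(-93, 53), (-97, 50), (-100, 44)]
240 [(-98, 49), (-101, 41), (-103, 33)]
242 [(-101, 37), (-106, 39), (-110, 47)]
244 [(-107, 43), (-112, 47), (-115, 48)]
246 [(-113, 52), (-117, 50), (-121, 50)]
248 [(-118, 52), (-122, 50), (-125, 47)]
250 [(-123, 48), (-127, 46), (-130, 40)]
252 [(-128, 47), (-130, 29), (-134, 29)]
254 [(-131, 27), (-136, 26), (-139, 25)]
256 [(-136, 23), (-140, 25), (-143, 17)]
258 [(-141, 13), (-144, 4), (-147, 2)]
260 [(-145, 3), (-149, 3), (-153, 1)]
262 [(-150, 0), (-155, 2), (-158, 3)]
264 [(-156, 5), (-160, 1), (-163, 4)]
266 [(-161, 4), (-165, 4), (-169, 4)]
268 [(-166, -1), (-170, 4), (-174, 1)]
270 [(-171, 6), (-175, 3), (-179, 2)]
272 [(-176, 1), (-181, 3), (-184, 4)]
274 [(-182, 4), (-186, 3), (-189, 4)]
276 [(-187, 1), (-191, 3), (-195, 1)]
278 [(-192, 3), (-196, 2), (-200, 1)]
280 [(-197, 4), (-201, 7), (-206, 21)]
282 [(-203, 3), (-207, 24), (-211, 29)]
284 [(-208, 3), (-213, 27), (-216, 29)]
286 [(-213, 3), (-218, 27), (-221, 27)]
288 [(-218, 0), (-223, 26), (-226, 21)]
290 [(-223, 5), (-228, 22), (-231, 32)]
292 [(-229, 33), (-233, 0), (-236, 0)]
294 [(-234, -1), (-238, 0), (-241, -2)]
296 [(-239, 0), (-243, 0), (-246, -1)]
298 [(-244, 0), (-248, -1), (-252, 0)]
```

View pics/c12.png

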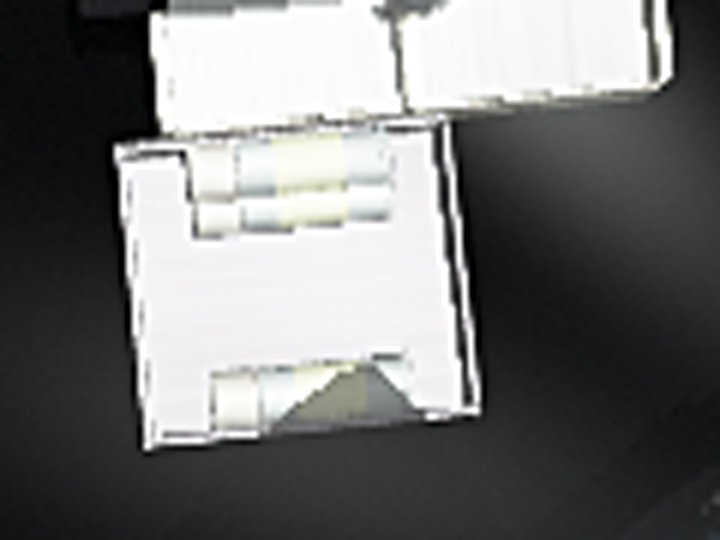

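The upper rear tube is wedged between the rear wall and the tube below it. Its centre is at about x ≈ +0.049, z ≈ 0.038 in the tray, inside the limits. I'll check it is still and that the bystanders haven't moved, then hand in.

```bash
python3 - <<'E'
from h import *
a=dict(np.load('pics/t11.npz'));b=dict(np.load('pics/t12.npz'));o=dict(np.load('pics/top0.npz'))
d=lambda p,q,s:cv2.absdiff(p['frame'],q['frame'])[s].max(2)
print('tubes diff',np.percentile(d(a,b,np.s_[240:262,330:378]),[50,95,100]))
for k,s in {'spare':np.s_[172:198,430:455],'beaker':np.s_[265:300,272:308],'tape':np.s_[188:220,274:306],'tip':np.s_[210:258,122:190],'spat':np.s_[318:360,170:245],'bottle':np.s_[182:220,498:545]}.items(): print(k,np.percentile(d(o,b,s),[50,95,100]))
c=snap('top','t13');print('tubes diff2',np.percentile(d(c,b,np.s_[240:295,330:378]),[50,95,100]))
print(np.abs(manip.sense()['qd']).max())
E
```

```text
tubes diff [ 4.  9. 10.]
spare [ 2.  5. 21.]
beaker [ 6. 12. 15.]
tape [2. 6. 9.]
tip [3. 5. 9.]
spat [ 2.  5. 21.]
bottle [3. 6. 9.]
tubes diff2 [  1.   2. 136.]
0.003885134966148128
```

View pics/t12.png

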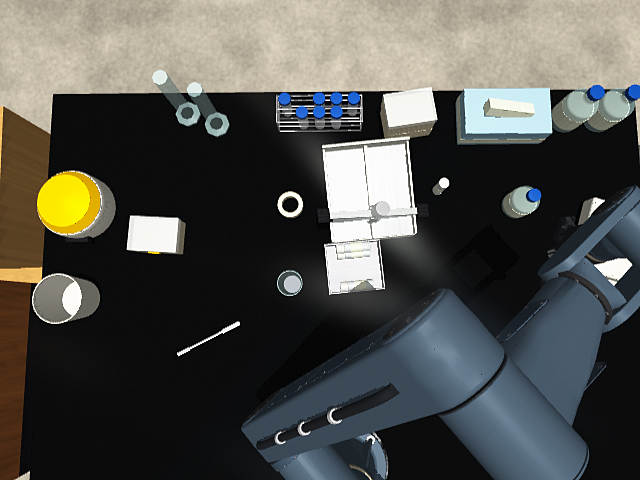

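```bash
python3 - <<'E'
from h import *
print(manip.sign_off())
E
```

```text
the job is handed in; nothing more can be done
None
```

I slid the tray home, rocked the gate over to its other stop, and all three tubes rolled into the tray. The job was handed in at about 17 s; sign-off gave no verdict.

**How it was done:** I pushed the tray's front wall with two fingertips until it stood square against the riser. I then pushed it sideways along the riser, and pressed the high pad with closed fingertips to tip the gate.

**Last checks:**
- **Tray:** the top camera puts its centre at feeder x about -169 mm, y about +55 mm, square to within about 0.1°.
- **Gate:** the high pad is down at about 94 mm, so the gate is resting on its other stop.
- **Tubes:** all three are in the tray and did not move between pictures about a second apart. One isn't on the tray floor: it is wedged on another tube and the rear wall. Its centre is at about x +0.05 m, z 0.038 m in the tray, inside the limits of 0.058 and 0.045.
- **Other things:** picture differences show all six bystanders unmoved. The arm is clear of everything.

**What went wrong on the way:**
- **Hard push:** at the end of the first push I drove the seated tray into the riser with about 65 N, through the fingertips only. I then backed off.
- **Bad reading:** the wrist-camera fit I used there had mistaken the fingers for the tray's rim, by about 20 mm. I found this from the depth data and did not rely on that fit again.

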